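Sweep the heel pieces off the cutting board into the tray

TASK

Clear the cutting board for the next job: use the fingertips to sweep the four loose rubber heel pieces along the board and over its edge into the plain, undivided tray at its end, so that all four lie inside that tray. Push them only, do not pick any up, and leave the jar, the spool, the awl and the other tools where they are.

Things in the scene. Friction and masses are not known exactly. Their poses are not given: they have to be found in the camera images.
- board: White plastic cutting board lying fixed on the bench, 260 mm along its own x, 300 mm along its own y, 28 mm thick. Origin: centre of its underside, on the bench top. Its two y ends (150 mm from the origin) each have a tray against them.
- tray: The plain tray: empty open steel tray without dividers, fixed 2 mm off the left or the right y end of the board, axes parallel to the board's. 290 mm along x, 130 mm along y, 16 mm high to the rim (12 mm below the board's top), walls and floor 3 mm. Origin: centre of its underside, on the bench, 217 mm from the board's centre.
- tack_tray: The divided tray: same outside size and material as the plain tray, at the other y end of the board, but with two cross walls making three compartments that hold tacks and rivets. Fixed. Origin: centre of its underside.
- heel1: One of four alike black rubber heel pieces, D-shaped: 46 mm along its x (flat edge at -23 mm, round end at +23 mm), 42 mm wide, 8 mm thick, 15 to 30 g, flat and loose on the board at any yaw. They lie in two rows along the board's y, about 74 mm either side of its middle line, two in a row, 95 to 145 mm apart. Origin: centre of its underside.
- heel1_mid (a point): The middle of heel1, half way through its thickness (4 mm above its origin).
- heel2: Another such heel piece, like heel1.
- heel2_mid (a point): The middle of heel2, half way through its thickness (4 mm above its origin).
- heel3: Another such heel piece, like heel1.
- heel3_mid (a point): The middle of heel3, half way through its thickness (4 mm above its origin).
- heel4: Another such heel piece, like heel1.
- heel4_mid (a point): The middle of heel4, half way through its thickness (4 mm above its origin).
- cement_jar: Small amber glass jar with a black lid, 38 mm across, 57 mm tall, standing on the middle line of the cutting board. Origin: centre of its underside. Stays where it is.
- spool: Wooden spool of waxed thread, 36 mm across, 44 mm tall, standing on the middle line of the board at the other end from the jar. Origin: centre of its underside. Stays where it is.
- awl: Awl with a wooden handle, lying along the middle line of the board between jar and spool, 110 mm long along its y, 25 mm thick at the handle. Origin: under the middle of its length. Stays where it is.
- shoe_brush: Shoe brush lying on the bench beyond the board, 170 x 55 x 42 mm. Origin: centre of its underside. Stays where it is.
- polish_tin: Flat round polish tin on the bench beyond the board, 77 mm across, 26 mm tall. Origin: centre of its underside. Stays where it is.
- pincers: Lasting pincers lying on the bench left of the trays, 210 mm long along x, 60 mm wide, 18 mm thick. Origin: on the bench under their middle. Stay where they are.
- hammer: Shoemaker's hammer lying on the bench right of the trays, 250 mm long along x, head at +x, 32 mm thick. Origin: on the bench under its middle. Stays where it is.

How it is judged (in metres and radians):
At the end, for the whole second after the job is handed in: Each heel piece's middle is in the plain tray (within 55 mm of its centre along its y, 130 mm along its x), at rest, and under 18 mm above the bench, or under 30 mm (heaped) if clear of the board; jar, spool, awl, brush, tin, pincers and hammer are each within 20 mm of where they started (x of heel1_mid in the frame of tray between -0.13 and 0.13 m and y of heel1_mid in the frame of tray between -0.055 and 0.055 m and (height (world z) of heel1_mid below 0.018 m or (height (world z) of heel1_mid below 0.03 m and contact force between heel1 and board below 0.05 N)) and linear speed of each of heel1, heel2, heel3, heel4 below 0.03 m/s and x of heel2_mid in the frame of tray between -0.13 and 0.13 m and y of heel2_mid in the frame of tray between -0.055 and 0.055 m and (height (world z) of heel2_mid below 0.018 m or (height (world z) of heel2_mid below 0.03 m and contact force between heel2 and board below 0.05 N)) and x of heel3_mid in the frame of tray between -0.13 and 0.13 m and y of heel3_mid in the frame of tray between -0.055 and 0.055 m and (height (world z) of heel3_mid below 0.018 m or (height (world z) of heel3_mid below 0.03 m and contact force between heel3 and board below 0.05 N)) and x of heel4_mid in the frame of tray between -0.13 and 0.13 m and y of heel4_mid in the frame of tray between -0.055 and 0.055 m and (height (world z) of heel4_mid below 0.018 m or (height (world z) of heel4_mid below 0.03 m and contact force between heel4 and board below 0.05 N)) and distance of each of cement_jar, spool, awl, shoe_brush, polish_tin, pincers, hammer from where it was at the start of the episode below 0.02 m); the robot touches nothing.
It fails at once if a heel piece is picked up (lifted more than 10 mm off the cutting board) (height (world z) of any of heel1_mid, heel2_mid, heel3_mid, heel4_mid above 0.042 m).
It fails at once if a bystander (jar, spool, awl, brush, tin, pincers or hammer) is pushed more than 20 mm from its place (distance of any of cement_jar, spool, awl, shoe_brush, polish_tin, pincers, hammer from where it was at the start of the episode above 0.02 m).
It fails at once if the jar or the spool is knocked over (tilted more than 0.6 rad) (angle between any of cement_jar, spool's own z axis and vertical above 0.6 rad).
It also fails if it takes over 72 s, if anything falls off the work surface, if the arm or the gripper's body presses on something with over 40 N, if the wrist force passes 120 N, or if a joint passes its speed limit or range.

ROBOT

A 6-joint arm with a two-finger parallel gripper is mounted at the origin on the work surface. World frame = base frame: x ahead of the robot, y to its left, z up, the work surface at z = 0. Lengths are in mm, angles in rad, forces in N, time in s.
With the tool pointing down it reaches from about 300 to 775 mm from the base axis. Payload 14.6 kg.
Tool frame: the origin (TCP) lies at the very end of the fingers, on their centre line; the grasp point (between the pads) lies 19 mm behind it; z points along the fingers, y is the line along which they close (so a half turn about z gives the same grasp; the last joint's range is limited). The gripper opens to 94 mm and grips with 3 to 60 N. Pads are 16 mm wide; open, the fingers measure 119 mm over their backs; the gripper's body (75 mm by 177 mm) begins 78 mm behind the grasp point.
Start: joints at [-1.176, 0.3, 1.521, -0, 1.321, -0.067], TCP at [245.05, -492.382, 205.446] pointing down, gripper open.
Joint ranges: [-3.03, 3.03], [-0.79, 2.21], [0.23, 2.52], [-1.04, 4.18], [0, 3.07], [-2.55, 2.55]. Speed limits (rad/s): [2.22, 2.22, 2.57, 3.14, 3.14, 3.14].

INTERFACE

Orientations are given as [roll, pitch, yaw] about the fixed x, y, z axes, in that order (R = Rz(yaw) Ry(pitch) Rx(roll)).
In Python, from cell import manip, eyes, ticket gives the robot as it stands. The module is installed in compiled form; this text tells all that it offers.
- The arm moves only by the tool arm_command, never from a script. Its argument "plan" is a list of rows, each a list of 5 numbers: the opening, from -1 (shut) to 1 (fully open), then the shift along the tool's x, y, z in m, then the turn about the tool's z in rad. In form: [[jaw, dx, dy, dz, roll], ...]. A call has 1 to 20 rows; each row shifts and turns the commanded pose from where the row before left it, along the tool's axes as they then stand; what a row does not reach is not made up. A row lasts 1/8 s, in which the tool goes at most 62.5 mm and 10.7 degrees, less where a joint would pass 70% of its speed; a pose out of reach is approached as far as the arm can. A call is refused whole if a number of a shift passes 0.0625 or a number of a turn 0.188, either way. A call with a gripper value outside its range is refused whole. The fingers move at their own pace and stop on an object; "newtons" is the grip in N (left out, the last holds). Time passes only in rows, so rows that do not move let the fingers close. It gives the time, the measured TCP pose, the force, the opening and the grip force at its end, in the units of the state.
- manip.read_state(): the state, without advancing time (a new reading comes with each control period).
- eyes.camera(name): name is "scene" or "top" or "wrist"; returns a dict with "img" (384x512x3 uint8, blue, green, red), "z_map" (384x512 float32, mm along the optical axis (not along the pixel's ray), 0 where there is no reading), "fx", "fy", "cx", "cy" (pixels), "dist" ([k1, k2, p1, p2, k3] as OpenCV has them; the pictures are not rectified), "eye" and "orientation" of the camera in the world. Camera axes: x right, y down, z forward; pixel columns grow to the right and rows downward; lengths in mm; the calibration is good to about 2 mm. A picture is of the moment at which its call begins.
- ticket.sign_off(): hands the job in; it is judged then, once.
The state is a dict: "clock": time; "joints": joint angles; "qd": joint speeds; "effort": joint torques, N m; "eef_pos": TCP position; "eef_rot": TCP orientation; "wrist_force": force on the tool from outside, world axes, zero at the start; "moment": the same for the moment, N m; "finger_gap": finger opening in mm; "finger_force": force on a finger pad.
Only numpy, scipy, OpenCV 4.12 (cv2) and the standard library are available. Lean on these libraries where they do the work, as an engineer would, in place of code of your own. Each camera call takes 0.05 s, during which the arm holds its last target. There are 200 camera calls.

## Working session

There is one attempt and no reset: what is moved stays moved. The work goes in short steps, Python scripts to look and compute and a tool call to move; the robot and the scene stay as the last step left them, time stands still between calls to the robot, and variables do not carry over. Pictures are saved under pics/ and viewed, at most 10 in all, crops included, and the job is handed in when it is done.

Besides the shell and the picture viewer there is one more tool, called as name([rows], argument=value, ...), one row to a line, values as JSON. arm_command: Moves the arm, as the interface text tells. Its arguments: {"type":"object","properties":{"plan":{"type":"array"},"newtons":{"type":"number"}},"required":["plan"]}

```bash
mkdir -p pics
python3 - <<'E'
from cell import manip, eyes
import cv2,numpy as np
s=manip.read_state(); print(s['clock'],s['eef_pos'],s['eef_rot'],s['finger_gap'])
for n in ['top','scene']:
    c=eyes.camera(n); cv2.imwrite(f'pics/{n}0.png',c['img']); print(n,c['eye'],c['orientation'],c['fx'],c['fy'],c['cx'],c['cy'],c['dist'])
    np.savez(f'{n}0.npz',**{k:np.array(v) for k,v in c.items()})
E
```

```text
0.0 [ 244.97429375 -492.15272786  204.90016277] [-3.14048391e+00 -1.06551113e-04  4.61773943e-01] 94.16363281516054
top [ 5.28378953e+02 -1.33161589e+00  1.49109275e+03] [-3.06664771 -0.00679304 -1.57103863] 411.9890861941765 411.9890861941765 251.05881026120326 190.5509800568449 [0.01267277 0.         0.         0.         0.        ]
scene [1026.56330118  354.39835202  822.7642183 ] [-2.51804935 -0.01249383  2.30148971] 348.7459906240866 348.7459906240866 255.94663033411032 189.3648755891748 [-0.06961512  0.          0.          0.          0.        ]
```

View pics/top0.png

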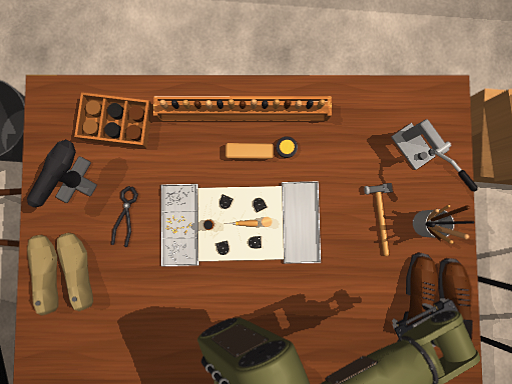

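View pics/scene0.png

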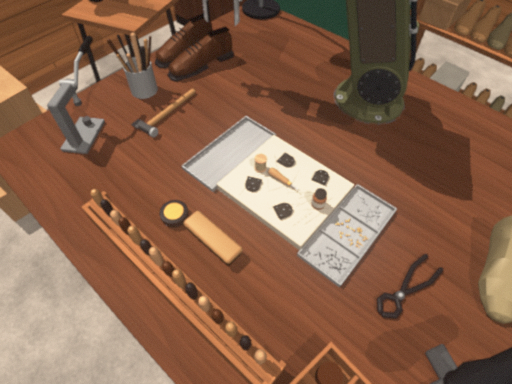

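The top view shows the plain tray at the right end of the board (pixels about 283–321, 182–263), which is world −y. The four black heels are near (225,201), (260,204), (222,247) and (254,242). The jar is at (208,225), the spool at (272,223), and the awl lies between them.

```bash
cat > h.py <<'E'
import cv2,numpy as np
from scipy.spatial.transform import Rotation as Ro
def cast(c,uv,z):
    K=np.array([[c['fx'],0,c['cx']],[0,c['fy'],c['cy']],[0,0,1]],float)
    n=cv2.undistortPoints(np.array(uv,float).reshape(-1,1,2),K,np.array(c['dist'],float)).reshape(-1,2)
    d=Ro.from_euler('xyz',c['orientation']).apply(np.c_[n,np.ones(len(n))])
    e=np.array(c['eye'],float); t=(z-e[2])/d[:,2]
    return e+t[:,None]*d
def heels(c,z=36,box=(175,328,175,275),amin=60):
    im=np.array(c['img']); g=im.max(2); x0,x1,y0,y1=box
    m=np.zeros(g.shape,np.uint8); m[y0:y1,x0:x1]=(g[y0:y1,x0:x1]<70)*255
    out=[]
    for k in cv2.findContours(m,cv2.RETR_EXTERNAL,cv2.CHAIN_APPROX_NONE)[0]:
        if cv2.contourArea(k)<amin: continue
        p=cast(c,k.reshape(-1,2),z)[:,:2]; M=cv2.moments(p.astype(np.float32))
        out.append((k.reshape(-1,2).mean(0).round(),p.mean(0).round(1),p.min(0).round(),p.max(0).round(),cv2.contourArea(k)))
    return out
def rect(m,c,z):
    k=max(cv2.findContours(m,cv2.RETR_EXTERNAL,cv2.CHAIN_APPROX_NONE)[0],key=cv2.contourArea)
    p=cast(c,k.reshape(-1,2),z)[:,:2].astype(np.float32); return cv2.minAreaRect(p)
E
python3 - <<'E'
from h import *
for n,box in [('top',(200,280,180,265)),('scene',(215,350,130,245))]:
    c=dict(np.load(n+'0.npz')); im=c['img'].astype(int)
    print(n)
    for h in heels(c,36,box,30): print(*h)
    # board: bright, slightly yellowish white
    hsv=cv2.cvtColor(c['img'],cv2.COLOR_BGR2HSV)
    m=((c['img'].min(2)>170)&(im[...,2]-im[...,0]>10)).astype(np.uint8)*255
    m=cv2.morphologyEx(m,cv2.MORPH_OPEN,np.ones((3,3)))
    r=rect(m,c,28); print('board',r,cv2.boxPoints(r).round())
    if n=='top':
        print('cols',c['img'][225,235],c['img'][240,235],c['img'][220,300])
        P=[(208,225),(272,223)]; print(cast(c,P,50).round())
        # tray rim corners by eye
        print('tray',cast(c,[(282,183),(318,181),(321,262),(285,263)],16).round())
        print('z',[np.median(c['z_map'][y-1:y+2,x-1:x+2]).round() for x,y in [(240,235),(300,220),(225,201),(360,150)]])
E
```

```text
top
[222. 247.] [439.4  89.2] [415.  70.] [460. 108.] 100.0
[255. 242.] [457.4 -25.4] [439. -43.] [478.  -4.] 99.0
[208. 224.] [518.4 141.4] [506. 130.] [530. 154.] 43.5
[259. 204.] [588.5 -38.5] [565. -60.] [611. -22.] 99.5
[225. 201.] [600.1  80.3] [576.  56.] [622.  99.] 100.5
board ((524.4267578125, -32.26152038574219), (276.3641052246094, 413.95751953125), 1.3651759624481201) [[ 381.  171.]
 [ 391. -242.]
 [ 668. -236.]
 [ 658.  178.]]
cols [191 227 235] [214 239 246] [208 217 222]
[[516. 139.  50.]
 [523. -84.  50.]]
tray [[ 666. -123.   16.]
 [ 674. -252.   16.]
 [ 385. -259.   16.]
 [ 382. -132.   16.]]
z [np.float32(1455.0), np.float32(1485.0), np.float32(1455.0), np.float32(1508.0)]
scene
board ((534.3394165039062, -22.869522094726562), (277.6247253417969, 402.0772399902344), 1.2817400693893433) [[ 391.  175.]
 [ 400. -227.]
 [ 678. -221.]
 [ 669.  181.]]
```

arm_command([
  [-0.53,0,0,0,-0.162],
  [-0.53,0,0,0,-0.162],
  [-0.53,0,0,0,-0.162],
  [-0.53,0,0,0,-0.162],
  [-0.53,0,0,0,-0.162],
  [-0.53,0,0,0,-0.162],
  [-0.53,0,0,0,-0.162],
  [-0.53,0.04,0.017,0,0],
  [-0.53,0.04,0.017,0,0],
  [-0.53,0.04,0.017,0,0],
  [-0.53,0.04,0.017,0,0],
  [-0.53,0.04,0.017,0,0],
  [-0.53,0.04,0.017,0,0],
  [-0.53,0.04,0.017,0,0],
  [-0.53,0.04,0.017,0,0],
  [-0.53,0.04,0.017,0,0],
  [-0.53,0.04,0.017,0,0],
  [-0.53,0,0,0,0],
  [-0.53,0,0,0,0],
])

```text
clock: 2.48
eef_pos: [404.8, -88.6, 205.3]
eef_rot: [-3.141, -0.0, 1.596]
wrist_force: [-1.4, 0.2, -0.3]
finger_gap: 22.2
finger_force: 0.0
```

```bash
cat >> h.py <<'E'
B=np.array([521,26.]);A=0.026
def b(p):
    d=np.array(p)[:2]-B; c,s=np.cos(A),np.sin(A); return np.array([c*d[0]+s*d[1],-s*d[0]+c*d[1]]).round(1)
def st():
    from cell import manip
    s=manip.read_state(); print('t',s['clock'],'board xy',b(s['eef_pos']),'z',s['eef_pos'][2].round(1),'yaw',s['eef_rot'].round(3) if hasattr(s['eef_rot'],'round') else s['eef_rot'],'F',np.round(s['wrist_force'],1),'gap',s['finger_gap'])
E
python3 -c "
from h import *;st()"
```

```text
t 2.475 board xy [-119.2 -111.5] z 205.3 yaw [-3.141 -0.     1.596] F [-1.4  0.2 -0.3] gap 22.244795434453657
```

arm_command([
  [-0.53,0.029,0.0135,0,0],
  [-0.53,0.029,0.0135,0,0],
  [-0.53,0.029,0.0135,0,0],
  [-0.53,0.029,0.0135,0,0],
  [-0.53,0,0,0.035,0],
  [-0.53,0,0,0.035,0],
  [-0.53,0,0,0.035,0],
  [-0.53,0,0,0.035,0],
  [-0.53,0,0,0.02,0],
  [-0.53,0,0,0,0],
  [-0.53,0,0,0,0],
])

```text
clock: 3.85
eef_pos: [456.6, 28.4, 46.3]
eef_rot: [3.141, 0.0, 1.595]
wrist_force: [-0.4, 0.2, -1.0]
finger_gap: 22.2
finger_force: 0.0
```

```bash
python3 -c "
from h import *;st()
from cell import eyes
c=eyes.camera('scene');cv2.imwrite('pics/s1.png',cv2.resize(c['img'][100:290,170:410],None,fx=3,fy=3))"
```

```text
t 3.85 board xy [-64.3   4.1] z 46.3 yaw [3.141 0.    1.595] F [-0.4  0.2 -1. ] gap 22.189683311798564
```

View pics/s1.png

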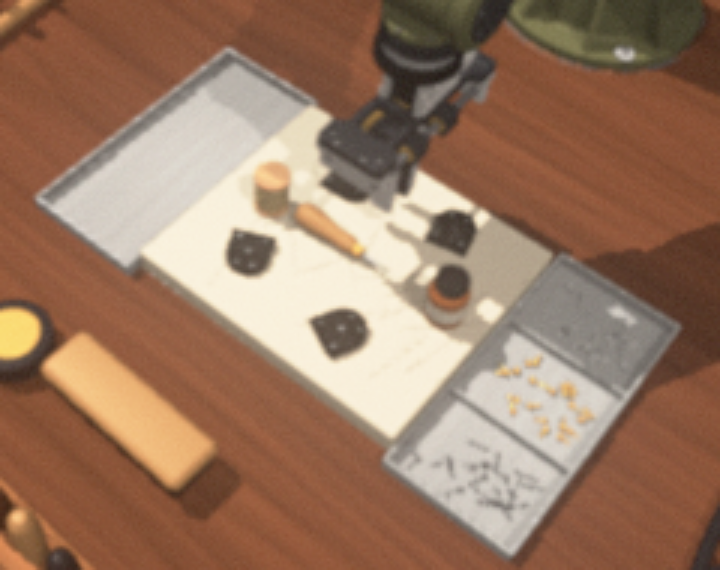

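The crop shows the fingers at about (400,190), between the two near-row heels and clear of the awl and spool. Next I lower them and sweep.

arm_command([
  [-0.53,0,0,0.01,0],
  [-0.53,0,0,0.005,0],
  [-0.53,-0.008,0,0,0],
  [-0.53,-0.012,0,0,0],
  [-0.53,-0.012,0,0,0],
  [-0.53,-0.012,0,0,0],
  [-0.53,-0.012,0,0,0],
  [-0.53,-0.012,0,0,0],
  [-0.53,-0.012,0,0,0],
  [-0.53,-0.012,0,0,0],
  [-0.53,0,0,0,0],
])

```text
clock: 5.28
eef_pos: [458.4, -63.6, 30.4]
eef_rot: [-3.142, 0.0, 1.595]
wrist_force: [0.4, -0.1, 0.0]
finger_gap: 22.2
finger_force: 0.0
```

```bash
python3 -c "
from h import *;st()
from cell import eyes
c=eyes.camera('scene');cv2.imwrite('pics/s2.png',cv2.resize(c['img'][100:220,170:350],None,fx=4,fy=4))"
```

```text
t 5.275 board xy [-64.9 -88. ] z 30.4 yaw [-3.142  0.     1.595] F [ 0.4 -0.1  0. ] gap 22.205876658119536
```

View pics/s2.png

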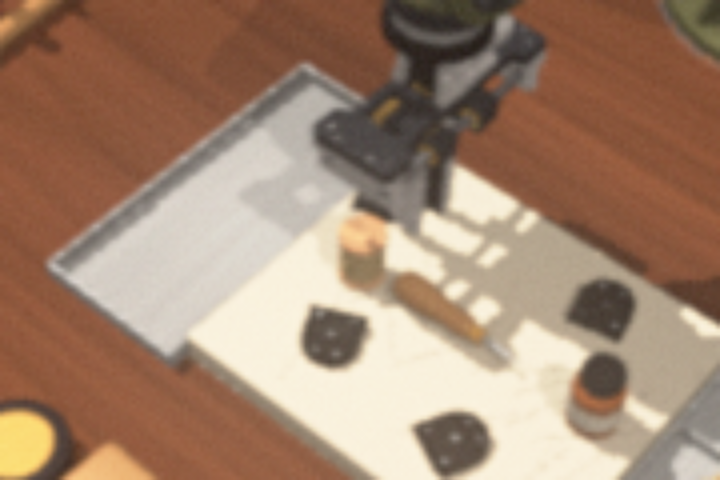

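The fingers are on the board behind heel 2, which has left its old spot and is hidden behind them. Spool, awl and jar have not moved, so I continue over the edge.

arm_command([
  [-0.53,-0.012,0,0,0],
  [-0.53,-0.012,0,0,0],
  [-0.53,-0.012,0,0,0],
  [-0.53,-0.012,0,0,0],
  [-0.53,-0.012,0,0,0],
  [-0.53,-0.012,0,0,0],
  [-0.53,-0.014,0,0,0],
  [-0.53,0,0,0,0],
  [-0.53,0,0,-0.03,0],
  [-0.53,0,0,-0.04,0],
  [-0.53,0.04,-0.002,0,0],
  [-0.53,0.04,-0.002,0,0],
  [-0.53,0.04,-0.002,0,0],
  [-0.53,0.04,-0.002,0,0],
  [-0.53,0.04,-0.002,0,0],
  [-0.53,0.04,-0.002,0,0],
  [-0.53,0.045,-0.002,0,0],
  [-0.53,0,0,0,0],
  [-0.53,0,0,0,0],
])

```text
clock: 7.7
eef_pos: [439.3, 135.4, 100.3]
eef_rot: [-3.141, 0.0, 1.596]
wrist_force: [0.8, -0.5, 0.3]
finger_gap: 22.6
finger_force: 0.0
```

```bash
python3 -c "
from h import *;st()
from cell import eyes
c=eyes.camera('top');cv2.imwrite('pics/t2.png',cv2.resize(c['img'][165:285,150:340],None,fx=4,fy=4))
for h in heels(c): print(*h,b(h[1]))"
```

```text
t 7.7 board xy [-78.9 111.5] z 100.3 yaw [-3.141  0.     1.596] F [ 0.8 -0.5  0.3] gap 22.609991984938173
[206. 267.] [369.6 147.3] [346. 121.] [412. 191.] 128.5 [-148.2  125.2]
[296. 240.] [ 463.6 -169.1] [ 443. -190.] [ 484. -148.] 105.0 [ -62.5 -193.5]
[203. 239.] [465.6 158.7] [401.  70.] [530. 255.] 415.5 [-51.9 134.1]
[259. 204.] [588.5 -38.5] [565. -60.] [611. -22.] 99.5 [ 65.8 -66.2]
[225. 201.] [600.1  80.3] [576.  56.] [622.  99.] 100.5 [80.5 52.2]
```

View pics/t2.png

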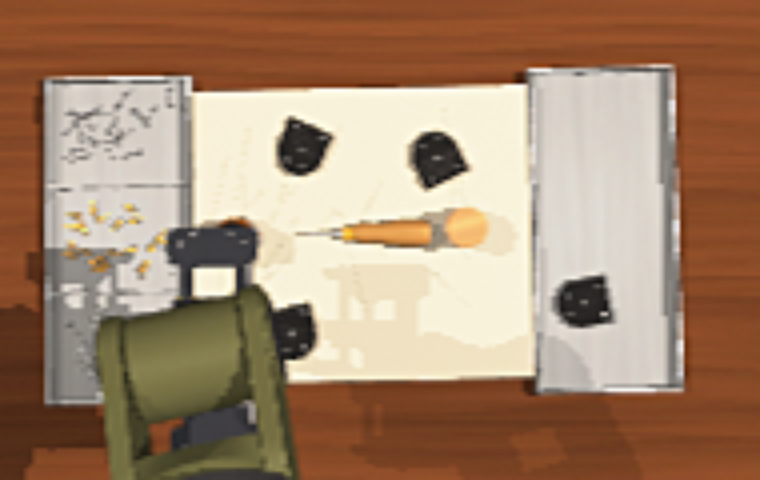

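Heel 2 lies flat in the plain tray at crop (583,303), and the other three are still on the board. Next is heel 1, drifting outward as I push so it lands beside heel 2.

arm_command([
  [-0.53,0,0,0.03,0],
  [-0.53,0,0,0.03,0],
  [-0.53,0,0,0.01,0],
  [-0.53,-0.01,0,0,0],
  [-0.53,-0.012,0,0,0],
  [-0.53,-0.012,-0.001,0,0],
  [-0.53,-0.012,-0.002,0,0],
  [-0.53,-0.012,-0.002,0,0],
  [-0.53,-0.012,-0.002,0,0],
  [-0.53,-0.012,-0.002,0,0],
  [-0.53,-0.012,-0.002,0,0],
  [-0.53,-0.012,-0.002,0,0],
  [-0.53,-0.012,-0.002,0,0],
  [-0.53,-0.012,-0.002,0,0],
  [-0.53,-0.012,-0.002,0,0],
  [-0.53,-0.012,-0.002,0,0],
  [-0.53,-0.012,-0.002,0,0],
  [-0.53,0,0,0,0],
])

```text
clock: 10.0
eef_pos: [420.5, -31.6, 30.4]
eef_rot: [-3.142, 0.0, 1.595]
wrist_force: [-0.3, 0.2, -0.9]
finger_gap: 21.9
finger_force: 0.0
```

```bash
python3 -c "
from h import *;st()
from cell import eyes
c=eyes.camera('top');cv2.imwrite('pics/t3.png',cv2.resize(c['img'][165:285,190:340],None,fx=5,fy=5))
for h in heels(c): print(*h,b(h[1]))"
```

```text
t 10.0 board xy [-102.   -54.9] z 30.4 yaw [-3.142  0.     1.595] F [-0.3  0.2 -0.9] gap 21.877489682535025
[296. 240.] [ 463.7 -169.1] [ 443. -190.] [ 484. -148.] 106.0 [ -62.4 -193.5]
[258. 233.] [487.  -36.2] [453. -67.] [506.  -0.] 138.0 [-35.6 -61.3]
[259. 204.] [588.5 -38.5] [565. -60.] [611. -22.] 99.5 [ 65.8 -66.2]
[225. 201.] [600.1  80.3] [576.  56.] [622.  99.] 100.5 [80.5 52.2]
```

View pics/t3.png

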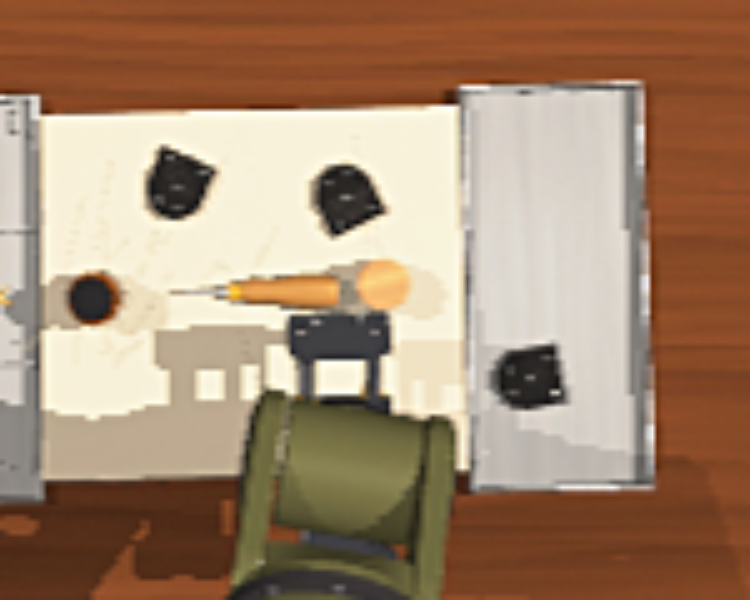

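Heel 1 is hidden under the arm; the other objects are unchanged. I'll check it from the scene camera.

```bash
python3 -c "
from h import *
from cell import eyes
c=eyes.camera('scene');a=cv2.resize(c['img'][100:220,170:350],None,fx=3,fy=3)
w=eyes.camera('wrist')['img'];a=cv2.resize(a,(400,300));w=cv2.resize(w,(400,300));cv2.imwrite('pics/s4.png',np.hstack([a,w]))"
```

```text
(no output)
```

View pics/s4.png

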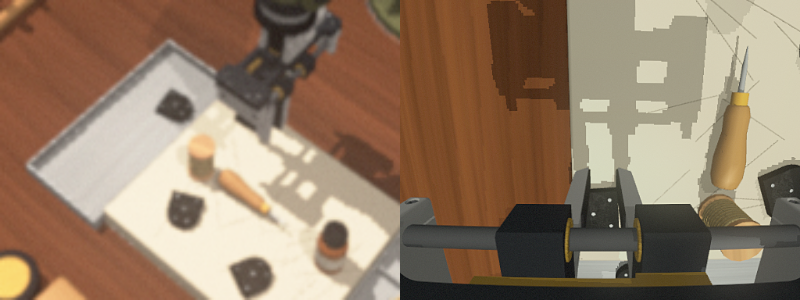

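The wrist view (right half) shows heel 1 centred just ahead of the fingers, near (605,210). I continue over the edge, then go on to the far row.

arm_command([
  [-0.53,-0.0115,0,0,0],
  [-0.53,-0.0115,0,0,0],
  [-0.53,-0.0115,0,0,0],
  [-0.53,-0.0115,0,0,0],
  [-0.53,-0.0115,0,0,0],
  [-0.53,-0.0115,0,0,0],
  [-0.53,-0.0115,0,0,0],
  [-0.53,-0.0115,0,0,0],
  [-0.53,-0.0115,0,0,0],
  [-0.53,-0.0135,0,0,0],
  [-0.53,0,0,0,0],
  [-0.53,0,0,-0.03,0],
  [-0.53,0,0,-0.04,0],
  [-0.53,0.032,0.034,0,0],
  [-0.53,0.032,0.034,0,0],
  [-0.53,0.032,0.034,0,0],
  [-0.53,0.032,0.034,0,0],
  [-0.53,0.032,0.032,0,0],
  [-0.53,0,0,0,0],
  [-0.53,0,0,0,0],
])

```text
clock: 12.65
eef_pos: [586.9, 16.3, 100.1]
eef_rot: [-3.141, 0.0, 1.596]
wrist_force: [-0.6, 1.1, 0.2]
finger_gap: 22.3
finger_force: 0.0
```

```bash
python3 -c "
from h import *;st()
from cell import eyes
c=eyes.camera('top')
for h in heels(c,8,(283,325,175,275),30): print(*h,b(h[1]))
for h in heels(c,36,(200,282,175,275),30): print(*h,b(h[1]))"
```

```text
t 12.65 board xy [ 65.6 -11.4] z 100.1 yaw [-3.141  0.     1.596] F [-0.6  1.1  0.2] gap 22.33365891945981
[297. 247.] [ 438.9 -174.4] [ 395. -194.] [ 484. -151.] 215.5 [ -87.3 -198.2]
[231. 242.] [456.5  57.6] [346. -50.] [506. 128.] 175.0 [-63.7  33.3]
[208. 224.] [518.4 141.4] [506. 130.] [530. 154.] 43.5 [  0.4 115.4]
[242. 217.] [543.5  18.9] [534.  -7.] [551.  45.] 31.0 [22.3 -7.7]
[241. 179.] [678.5  23.6] [654. -15.] [693.  56.] 98.0 [157.4  -6.5]
```

Both near heels are in the tray side by side: one blob of 215 px spanning 89 mm in x. Now I sweep heel 3.

arm_command([
  [-0.53,0,0,0.03,0],
  [-0.53,0,0,0.03,0],
  [-0.53,0,0,0.01,0],
  [-0.53,-0.01,0,0,0],
  [-0.53,-0.012,0,0,0],
  [-0.53,-0.012,0,0,0],
  [-0.53,-0.012,0,0,0],
  [-0.53,-0.012,0,0,0],
  [-0.53,-0.012,0,0,0],
  [-0.53,-0.012,0,0,0],
  [-0.53,-0.012,0,0,0],
  [-0.53,-0.012,0,0,0],
  [-0.53,-0.012,0,0,0],
  [-0.53,-0.012,0,0,0],
  [-0.53,-0.012,0,0,0],
  [-0.53,-0.012,0,0,0],
  [-0.53,-0.01,0,0,0],
  [-0.53,0,0,0,0],
  [-0.53,0,0,-0.03,0],
  [-0.53,0,0,-0.04,0],
])

```text
clock: 15.2
eef_pos: [591.0, -147.1, 100.5]
eef_rot: [-3.14, -0.001, 1.596]
wrist_force: [-0.1, 0.4, -0.4]
finger_gap: 21.9
finger_force: 0.0
```

arm_command([
  [-0.53,0.04,0.002,0,0],
  [-0.53,0.04,0.002,0,0],
  [-0.53,0.04,0.002,0,0],
  [-0.53,0.04,0.002,0,0],
  [-0.53,0.04,0.002,0,0],
  [-0.53,0.04,0.002,0,0],
  [-0.53,0.035,0.002,0,0],
  [-0.53,0,0,0,0],
  [-0.53,0,0,0,0],
])

```text
clock: 16.32
eef_pos: [598.5, 127.3, 100.4]
eef_rot: [-3.141, 0.0, 1.596]
wrist_force: [-0.2, 0.7, -0.5]
finger_gap: 21.9
finger_force: 0.0
```

```bash
python3 -c "
from h import *;st()
from cell import eyes
c=eyes.camera('top');cv2.imwrite('pics/t5.png',cv2.resize(c['img'][165:285,190:340],None,fx=5,fy=5))
for h in heels(c,8,(283,325,175,275),30): print(*h,b(h[1]))
for h in heels(c,36,(200,282,175,275),30): print(*h,b(h[1]))"
```

```text
t 16.325 board xy [80.2 99.3] z 100.4 yaw [-3.141  0.     1.596] F [-0.2  0.7 -0.5] gap 21.907039066405773
[297. 247.] [ 438.8 -174. ] [ 395. -194.] [ 484. -151.] 220.0 [ -87.4 -197.8]
[288. 204.] [ 589.8 -144.7] [ 566. -166.] [ 613. -126.] 89.5 [  64.3 -172.4]
[214. 226.] [512.1 118.1] [488.  73.] [523. 168.] 79.0 [-6.5 92.3]
[206. 213.] [557.2 146.4] [548. 119.] [562. 169.] 31.0 [ 39.3 119.4]
[210. 206.] [584.2 135.1] [572. 113.] [608. 169.] 31.5 [ 66.  107.4]
[225. 198.] [610.6  82.6] [562.  56.] [664.  95.] 62.5 [91.  54.3]
[207. 177.] [684.4 145.8] [668. 113.] [693. 170.] 46.5 [166.5 115.5]
```

View pics/t5.png

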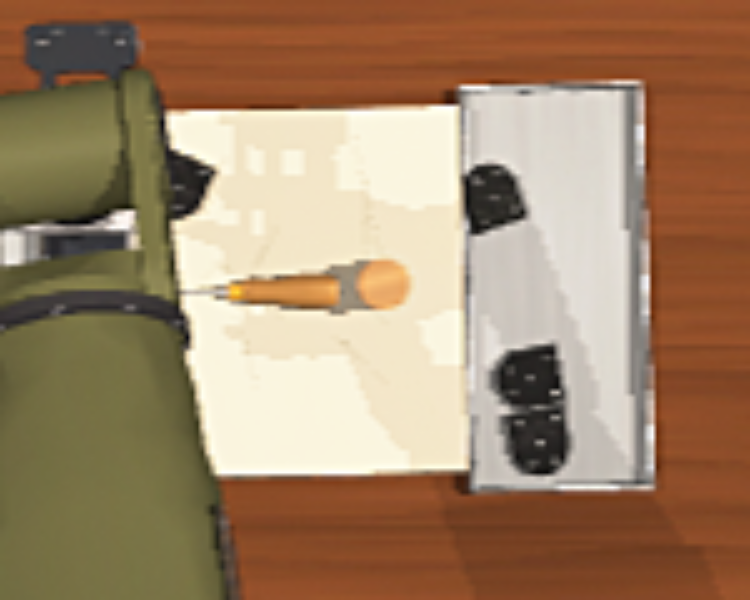

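Heel 3 at crop (495,198) sits close to the board-side tray wall. I'll check its height from the depth map.

```bash
python3 -c "
from h import *
from cell import eyes
c=eyes.camera('top');im=c['img'];Z=c['z_map']
R=Ro.from_euler('xyz',c['orientation']);e=np.array(c['eye'])
K=np.array([[c['fx'],0,c['cx']],[0,c['fy'],c['cy']],[0,0,1]])
for box in [(280,298,196,214),(288,306,232,262)]:
  x0,x1,y0,y1=box
  v,u=np.where(im[y0:y1,x0:x1].max(2)<70);u=u+x0;v=v+y0
  n=cv2.undistortPoints(np.c_[u,v].astype(float).reshape(-1,1,2),K,np.array(c['dist'])).reshape(-1,2)
  P=e+R.apply(np.c_[n,np.ones(len(n))]*Z[v,u][:,None])
  q=np.array([b(p) for p in P]);A_=np.c_[q[:,0]-q[:,0].mean(),q[:,1]-q[:,1].mean(),np.ones(len(q))]
  print('centre',q.mean(0),'y range',q[:,1].min(),q[:,1].max(),'plane',np.linalg.lstsq(A_,P[:,2],rcond=None)[0].round(3),'z pct',np.percentile(P[:,2],[5,50,95]).round(1))
"
```

```text
centre [  63.78952381 -168.03904762] y range -193.1 -27.5 plane [-1.804  6.079 33.219] z pct [11.6 19.3 27.7]
centre [ -85.89059829 -196.29871795] y range -217.6 -27.5 plane [ 0.221  4.183 16.714] z pct [ 4.4 10.7 15.7]
```

Heel 3 is leaning on the tray wall, with its top surface running from z≈12 to 28, so it needs a nudge later. First I push heel 4 home, drifting outward past it.

arm_command([
  [-0.53,0,0,0.03,0],
  [-0.53,0,0,0.03,0],
  [-0.53,0,0,0.01,0],
  [-0.53,-0.01,0,0,0],
  [-0.53,-0.012,0,0,0],
  [-0.53,-0.012,0.002,0,0],
  [-0.53,-0.012,0.002,0,0],
  [-0.53,-0.012,0.002,0,0],
  [-0.53,-0.012,0.002,0,0],
  [-0.53,-0.012,0.002,0,0],
  [-0.53,-0.012,0.002,0,0],
  [-0.53,-0.012,0.002,0,0],
  [-0.53,-0.012,0.002,0,0],
  [-0.53,-0.012,0.002,0,0],
  [-0.53,-0.012,0.002,0,0],
  [-0.53,-0.012,0.002,0,0],
  [-0.53,-0.012,0.002,0,0],
  [-0.53,0,0,0,0],
])

```text
clock: 18.68
eef_pos: [626.9, -38.6, 30.4]
eef_rot: [3.142, 0.0, 1.595]
wrist_force: [-0.3, 0.2, 0.5]
finger_gap: 22.1
finger_force: 0.0
```

```bash
python3 -c "
from h import *;st()
from cell import eyes
c=eyes.camera('scene');a=cv2.resize(c['img'][100:220,170:350],(400,300))
w=eyes.camera('wrist')['img'];w=cv2.resize(w,(400,300));cv2.imwrite('pics/s6.png',np.hstack([a,w]))"
```

```text
t 18.675 board xy [104.2 -67.3] z 30.4 yaw [3.142 0.    1.595] F [-0.3  0.2  0.5] gap 22.114886295914552
```

View pics/s6.png

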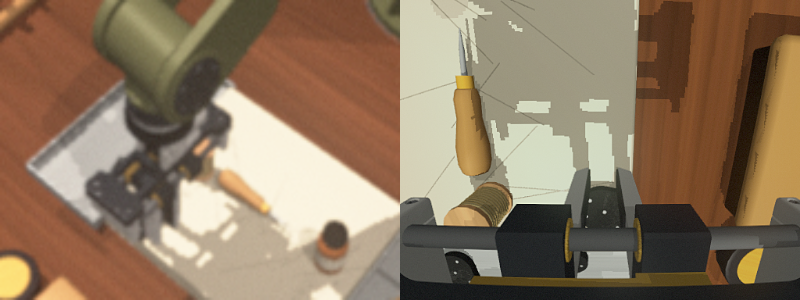

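In the wrist view heel 4 is centred ahead of the fingers, near (603,205); spool and awl are clear.

arm_command([
  [-0.53,-0.0115,0,0,0],
  [-0.53,-0.0115,0,0,0],
  [-0.53,-0.0115,0,0,0],
  [-0.53,-0.0115,0,0,0],
  [-0.53,-0.0115,0,0,0],
  [-0.53,-0.0115,0,0,0],
  [-0.53,-0.0115,0,0,0],
  [-0.53,-0.0115,0,0,0],
  [-0.53,-0.0115,0,0,0],
  [-0.53,-0.004,0,0,0],
  [-0.53,0,0,0,0],
  [-0.53,0,0,-0.03,0],
  [-0.53,0,0,-0.04,0],
  [-0.53,0.04,-0.01,0,0],
  [-0.53,0.04,-0.01,0,0],
  [-0.53,0.04,-0.01,0,0],
  [-0.53,0.04,-0.01,0,0],
  [-0.53,0,0,0,0],
])

```text
clock: 21.02
eef_pos: [585.0, 16.3, 100.7]
eef_rot: [3.142, -0.0, 1.599]
wrist_force: [-0.7, -0.6, 0.1]
finger_gap: 22.0
finger_force: 0.0
```

```bash
cat > chk.py <<'E'
from h import *;st()
from cell import eyes
c=eyes.camera('top');im=c['img'];Z=c['z_map']
R=Ro.from_euler('xyz',c['orientation']);e=np.array(c['eye'])
K=np.array([[c['fx'],0,c['cx']],[0,c['fy'],c['cy']],[0,0,1]])
m=np.zeros(im.shape[:2],np.uint8);m[178:270,280:318]=(im[178:270,280:318].max(2)<70)
n_,L=cv2.connectedComponents(m)
for i in range(1,n_):
  v,u=np.where(L==i)
  if len(v)<20: continue
  n=cv2.undistortPoints(np.c_[u,v].astype(float).reshape(-1,1,2),K,np.array(c['dist'])).reshape(-1,2)
  P=e+R.apply(np.c_[n,np.ones(len(n))]*Z[v,u][:,None])
  q=np.array([b(p) for p in cast(c,np.c_[u,v],12)])
  far=q[:,1]<np.median(q[:,1])
  print(len(v),'c',q.mean(0).round(),'min',q.min(0),'max',q.max(0),'z far/near',np.median(P[far,2]).round(1),np.median(P[~far,2]).round(1))
cv2.imwrite('pics/last.png',cv2.resize(im[165:285,190:340],None,fx=5,fy=5))
E
python3 chk.py
```

```text
t 21.025 board xy [ 63.7 -11.3] z 100.7 yaw [ 3.142 -0.     1.599] F [-0.7 -0.6  0.1] gap 21.96534531352398
216 c [  88. -181.] min [  40.7 -213.6] max [ 133.9 -153.6] z far/near 12.2 19.0
229 c [ -86. -197.] min [-131.1 -217.2] max [ -42.5 -174.4] z far/near 10.5 10.9
```

arm_command([
  [-0.53,-0.04,0,-0.03,0],
  [-0.53,-0.04,0,-0.03,0],
  [-0.53,0,0,-0.03,0],
  [-0.53,0,0,0,0],
  [-0.53,0,0,0,0],
])

```text
clock: 21.7
eef_pos: [587.2, -66.5, 189.4]
eef_rot: [-3.14, -0.0, 1.595]
wrist_force: [0.1, 0.7, -1.1]
finger_gap: 21.9
finger_force: 0.0
```

```bash
cat > prof.py <<'E'
from h import *;st()
from cell import eyes
for name in ['wrist','top']:
  c=eyes.camera(name);im=c['img'];Z=c['z_map'];H,W=Z.shape
  R=Ro.from_euler('xyz',c['orientation']);e=np.array(c['eye'])
  K=np.array([[c['fx'],0,c['cx']],[0,c['fy'],c['cy']],[0,0,1]])
  v,u=np.mgrid[:H,:W];u=u.ravel();v=v.ravel()
  n=cv2.undistortPoints(np.c_[u,v].astype(float).reshape(-1,1,2),K,np.array(c['dist'])).reshape(-1,2)
  P=e+R.apply(np.c_[n,np.ones(len(n))]*Z.ravel()[:,None]);d=P[:,:2]-B
  x=np.cos(A)*d[:,0]+np.sin(A)*d[:,1];y=-np.sin(A)*d[:,0]+np.cos(A)*d[:,1]
  dark=(im.reshape(-1,3).max(1)<70)&(Z.ravel()>0)
  for xc in (55,65,75,100,110,120,-65,-105):
    s=dark&(abs(x-xc)<5)&(P[:,2]<45)&(P[:,2]>-5)
    pr=[(yc,P[s&(abs(y-yc)<3),2].mean().round(1)) for yc in range(-220,-140,6) if (s&(abs(y-yc)<3)).any()]
    print(name,xc,*[f'{a}:{z}' for a,z in pr])
E
python3 prof.py
```

```text
t 21.7 board xy [ 63.8 -94.2] z 189.4 yaw [-3.14  -0.     1.595] F [ 0.1  0.7 -1.1] gap 21.884699123528538
wrist 55 -196:12.6 -190:14.4 -184:16.1 -178:17.8 -172:19.8 -166:21.8 -160:23.4 -154:22.3 -148:21.3
wrist 65 -190:14.4 -184:16.1 -178:18.0 -172:19.8 -166:22.0 -160:23.5 -154:25.2 -148:23.1
wrist 75 -190:14.4 -184:16.1 -178:17.9 -172:19.8 -166:21.7 -160:23.7 -154:23.3 -148:21.8
wrist 100
wrist 110
wrist 120 -190:11.7 -184:12.1 -178:11.7 -172:9.7
wrist -65 -214:12.0 -208:12.2 -202:12.2 -196:12.2 -190:12.2 -184:12.0 -178:11.9 -172:11.2
wrist -105 -220:12.4 -214:12.5 -208:12.2 -202:12.0 -196:12.4 -190:12.4 -184:12.5 -178:10.5
top 55
top 65
top 75
top 100
top 110
top 120
top -65 -214:12.8 -208:12.1 -202:11.0 -196:12.7 -190:11.4 -184:7.6
top -105 -214:12.6 -208:10.8 -202:15.0 -196:10.7 -190:10.9 -184:9.2 -178:9.3
```

Heel 3 leans on the tray rim at about 17°, with its middle at z≈15 and tray y≈+44. That already meets the criteria, but I'll try to settle it with a gentle press and drag.

arm_command([
  [-0.53,-0.036,0,0.03,0],
  [-0.53,-0.036,0,0.03,0],
  [-0.53,0,0,0.04,0],
  [-0.53,0,0,0.04,0],
  [-0.53,0,0,0.022,0],
  [-0.53,0,0,0.002,0],
  [-0.53,0,0,0.002,0],
  [-0.53,0,0,0,0],
])

```text
clock: 22.8
eef_pos: [589.6, -138.2, 25.2]
eef_rot: [3.141, 0.0, 1.596]
wrist_force: [0.0, -0.8, -0.4]
finger_gap: 21.9
finger_force: 0.0
```

arm_command([
  [-0.53,-0.003,0,0.0015,0],
  [-0.53,-0.004,0,0.0015,0],
  [-0.53,-0.004,0,0.0015,0],
  [-0.53,0,0,0,0],
])

```text
clock: 23.3
eef_pos: [589.5, -149.5, 19.8]
eef_rot: [-3.141, -0.0, 1.595]
wrist_force: [-0.0, -0.1, -0.6]
finger_gap: 22.2
finger_force: 0.1
```

arm_command([
  [-0.53,-0.003,0,0.0015,0],
  [-0.53,-0.003,0,0.0015,0],
  [-0.53,-0.004,0,0.0015,0],
  [-0.53,-0.004,0,0.0015,0],
  [-0.53,0,0,0,0],
])

```text
clock: 23.92
eef_pos: [590.3, -163.7, 14.3]
eef_rot: [3.141, 0.0, 1.596]
wrist_force: [1.1, 0.1, 4.8]
finger_gap: 22.1
finger_force: 2.4
```

arm_command([
  [-0.53,0,0,-0.03,0],
  [-0.53,0,0,-0.04,0],
  [-0.53,0.03,0,-0.04,0],
  [-0.53,0.04,0,-0.04,0],
  [-0.53,0.02,0,-0.025,0],
  [-0.53,0,0,0,0],
  [-0.53,0,0,0,0],
])

```text
clock: 24.8
eef_pos: [587.3, -73.9, 187.5]
eef_rot: [-3.14, -0.0, 1.595]
wrist_force: [-0.4, 0.1, -0.0]
finger_gap: 21.8
finger_force: 0.0
```

```bash
python3 prof.py|grep -v top
```

```text
t 24.8 board xy [  63.6 -101.6] z 187.5 yaw [-3.14  -0.     1.595] F [-0.4  0.1 -0. ] gap 21.844692368511403
wrist 55 -196:12.6 -190:13.8 -184:15.8 -178:17.7 -172:19.4 -166:21.7 -160:23.5 -154:21.5
wrist 65 -190:14.4 -184:15.9 -178:18.2 -172:19.9 -166:21.1 -160:22.9 -154:24.2 -148:22.4
wrist 75 -190:14.3 -184:16.2 -178:17.8 -172:19.5 -166:21.7 -160:23.7 -154:22.6 -148:21.1
wrist 100
wrist 110 -172:9.1
wrist 120 -202:11.6 -196:12.1 -190:12.0 -184:12.3 -178:11.1 -172:9.1
wrist -65 -214:12.3 -208:12.2 -202:12.2 -196:12.1 -190:12.2 -184:12.1 -178:12.1 -172:11.1
wrist -105 -220:12.2 -214:12.1 -208:12.3 -202:12.2 -196:12.4 -190:12.3 -184:12.1 -178:11.0
```

The heel barely moved; contact came late, at 4.8 N. I'll try once more with slightly more press and a plain drag.

arm_command([
  [-0.53,-0.035,0,0.03,0],
  [-0.53,-0.035,0,0.03,0],
  [-0.53,0,0,0.045,0],
  [-0.53,0,0,0.045,0],
  [-0.53,0,0,0.012,0],
  [-0.53,0,0,0.003,0],
  [-0.53,0,0,0.003,0],
  [-0.53,0,0,0.001,0],
  [-0.53,0,0,0,0],
])

```text
clock: 26.02
eef_pos: [590.1, -143.3, 21.1]
eef_rot: [3.14, 0.001, 1.596]
wrist_force: [0.1, -1.0, 3.7]
finger_gap: 22.0
finger_force: 1.8
```

```bash
python3 -c "
from h import *;st()"
```

```text
t 26.025 board xy [  64.7 -171. ] z 21.1 yaw [3.140e+00 1.000e-03 1.596e+00] F [ 0.1 -1.   3.7] gap 22.033284064600863
```

arm_command([
  [-0.53,0,0,0.0015,0],
  [-0.53,-0.003,0,0.001,0],
  [-0.53,-0.003,0,0.001,0],
  [-0.53,-0.003,0,0.001,0],
])

```text
clock: 26.52
eef_pos: [589.9, -152.2, 16.0]
eef_rot: [3.141, 0.0, 1.596]
wrist_force: [0.2, 0.5, 0.3]
finger_gap: 21.8
finger_force: 0.0
```

arm_command([
  [-0.53,-0.003,0,0.001,0],
  [-0.53,-0.003,0,0.001,0],
  [-0.53,-0.003,0,0.001,0],
  [-0.53,-0.003,0,0.001,0],
])

```text
clock: 27.02
eef_pos: [589.9, -164.4, 11.3]
eef_rot: [-3.141, -0.0, 1.596]
wrist_force: [0.3, 3.1, 3.9]
finger_gap: 22.5
finger_force: 2.3
```

arm_command([
  [-0.53,0,0,-0.03,0],
  [-0.53,0,0,-0.04,0],
  [-0.53,0.03,0,-0.04,0],
  [-0.53,0.04,0,-0.04,0],
  [-0.53,0.02,0,-0.025,0],
  [-0.53,0,0,0,0],
  [-0.53,0,0,0,0],
])

```text
clock: 27.9
eef_pos: [587.3, -74.9, 185.1]
eef_rot: [-3.14, -0.0, 1.595]
wrist_force: [0.4, 0.6, -0.3]
finger_gap: 22.0
finger_force: 0.0
```

```bash
python3 prof.py|grep -v top
```

```text
t 27.9 board xy [  63.7 -102.6] z 185.1 yaw [-3.14  -0.     1.595] F [ 0.4  0.6 -0.3] gap 21.98258818238425
wrist 55 -196:12.1 -190:12.3 -184:12.4 -178:12.4 -172:12.4 -166:12.5 -160:11.7 -154:12.3
wrist 65 -196:12.4 -190:12.4 -184:12.2 -178:12.2 -172:12.2 -166:12.3 -160:12.1 -154:12.5
wrist 75 -190:12.7 -184:12.2 -178:12.2 -172:12.5 -166:12.1 -160:11.6 -154:11.9
wrist 100
wrist 110 -172:6.4
wrist 120 -202:12.2 -196:12.2 -190:12.5 -184:12.3 -178:11.6 -172:9.4
wrist -65 -214:12.2 -208:12.0 -202:12.0 -196:12.3 -190:12.2 -184:12.1 -178:12.3 -172:11.1
wrist -105 -220:12.4 -214:12.4 -208:12.5 -202:12.3 -196:12.3 -190:12.1 -184:12.3 -178:10.7
```

Heel 3 now lies flat with its top at z≈12. One last look before handing in.

```bash
python3 chk.py; mv pics/last.png pics/final.png
```

```text
t 28.0 board xy [  63.6 -102.7] z 184.9 yaw [-3.139 -0.     1.595] F [ 0.  -0.3  0.2] gap 22.141503574726777
76 c [  29. -178.] min [ -13.3 -193.6] max [  68.6 -142.2] z far/near 477.5 468.2
47 c [   6. -149.] min [  -9.4 -162.5] max [  26.9 -140.9] z far/near 324.9 325.0
221 c [ -87. -194.] min [-131.1 -217.2] max [ -42.6 -139.2] z far/near 10.8 505.2
```

View pics/final.png

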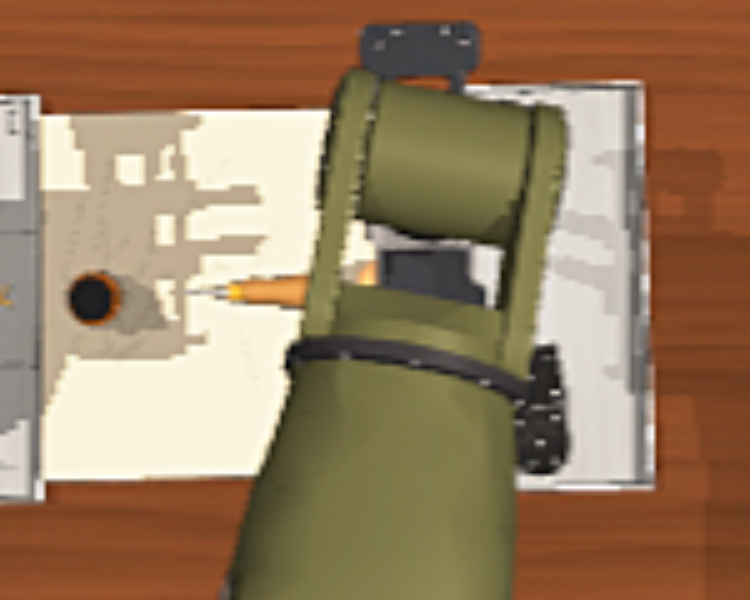

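The arm hides the far heels; the board behind it is clear and the jar and awl are in place. I'll move back along +y and measure again.

arm_command([
  [-0.53,0.045,0,0,0],
  [-0.53,0.045,0,0,0],
  [-0.53,0.045,0,0,0],
  [-0.53,0.045,0,0,0],
  [-0.53,0,0,0,0],
  [-0.53,0,0,0,0],
])

```text
clock: 28.8
eef_pos: [583.2, 104.9, 185.8]
eef_rot: [-3.141, 0.0, 1.595]
wrist_force: [1.1, 0.3, 0.3]
finger_gap: 22.2
finger_force: 0.0
```

```bash
python3 chk.py; python3 -c "
from h import *
from cell import eyes
c=eyes.camera('scene');o=dict(np.load('scene0.npz'))
d=np.abs(c['img'].astype(int)-o['img']).max(2)
c2=eyes.camera('top')['img'];o2=dict(np.load('top0.npz'))['img']
for n,p in dict(spool=(262,212,282,234),tin=(274,136,300,160),brush=(222,140,274,162)).items():
  x0,y0,x1,y1=p;f=lambda I:(lambda H:np.argwhere((H[...,1]>90)&(H[...,2]>160)).mean(0).round(1))(cv2.cvtColor(I[y0:y1,x0:x1],cv2.COLOR_BGR2HSV));print(n,f(o2),f(c2))
"
```

```text
t 28.8 board xy [64.2 77.3] z 185.8 yaw [-3.141  0.     1.595] F [1.1 0.3 0.3] gap 22.242007984799596
213 c [  88. -184.] min [  44.  -213.6] max [ 133.9 -157.2] z far/near 11.5 10.5
232 c [ -87. -197.] min [-131.1 -217.2] max [ -42.5 -174.4] z far/near 11.7 10.7
spool [9.5 4.3] [9.5 4.3]
tin [10.4 12.5] [11.1 12.3]
brush [10.2 26.7] [10.2 26.7]
```

```bash
python3 -c "
from cell import ticket;print(ticket.sign_off())"
```

```text
the job is handed in; nothing more can be done
None
```

All four heel pieces lie flat in the plain tray, pushed only; jar, spool, awl, brush and tin showed no movement, pincers and hammer were outside the sweep path but not re-measured, and the job was handed in at about 29 s of the 72 s allowed, with no verdict returned.

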